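# Spoon across the pan

### The arm

A 6-joint arm with a two-finger parallel gripper is mounted at the origin on the work surface. World frame = base frame: x ahead of the robot, y to its left, z up, the work surface at z = 0. Lengths are in m, angles in rad, forces in N, time in s.
With the tool pointing down it reaches from about 0.35 to 0.95 m from the base axis. Payload 17.4 kg.
Tool frame: the origin (TCP) lies at the very end of the fingers, on their centre line; the grasp point (between the pads) lies 19 mm behind it; z points along the fingers, y is the line along which they close (so a half turn about z gives the same grasp; the last joint's range is limited). The gripper opens to 93 mm and grips with 3 to 60 N. Pads are 15 mm wide; open, the fingers measure 128 mm over their backs; the gripper's body (75 mm by 188 mm) begins 65 mm behind the grasp point.
Start: joints at [-1.14, 0.116, 1.442, -0, 1.584, -0.038], TCP at [0.305, -0.602, 0.219] pointing down, gripper open.
Joint ranges: [-2.83, 2.83], [-0.83, 2.19], [0.07, 2.5], [-1.14, 4.28], [0.01, 3], [-2.97, 2.97]. Speed limits (rad/s): [1.89, 1.89, 2.22, 3.14, 3.14, 3.14].

### API

Orientations are given as a rotation vector (axis times angle).
In Python, from cell import robot, vision, probe_bus, ticket gives the robot as it stands (robot), with the cameras (vision), the readings (probe_bus) and the job (ticket).
- The arm moves only by the shell command python3 inch.py 'ROWS' [FORCE]. ROWS is rows parted by semicolons, their numbers by spaces, 1 to 10 of them, each of 7 numbers: the opening from 0.0 (shut) to 1.0 (fully open), then dx, dy, dz in m, then a rotation vector rx, ry, rz in rad; each row shifts and turns the commanded pose from where the row before left it, along the tool's axes as they then stand; what a row does not reach is not made up. A row lasts 1/12 s, in which the tool goes at most 0.0417 m and 0.125 rad, less where a joint would pass 70% of its speed; a pose out of reach is approached as far as the arm can. The fingers move at their own pace and stop on an object; FORCE is the grip in N (left out, the last holds). Time passes only in rows, so rows that do not move let the fingers close. It prints the time, the measured TCP pose, the force, the opening and the grip force at its end.
- probe_bus.state(): the state, without advancing time (a new reading comes with each control period).
- vision.camera(name): name is "side" or "top"; returns the picture (420x560x3 uint8, blue, green, red); there is no depth.
- vision.camera_params(name): a dict with "intrinsics" (3x3 intrinsics, pixels), "dist" ([k1, k2, p1, p2, k3] as OpenCV has them; the pictures are not rectified), "extrinsics" (4x4, takes a point from camera to world coordinates). Camera axes: x right, y up, looking along -z (the intrinsics and any distortion apply to the point x, -y, -z); pixel columns grow to the right and rows downward; lengths in m; the calibration is good to about 2 mm. A picture is of the moment at which its call begins. camera_params takes no time and is no camera call.
- ticket.hand_in(): hands the job in; it is judged then, once.
The state is a dict: "t": time; "joint_positions": joint angles; "qvel": joint speeds; "joint_efforts": joint torques, N m; "eef_pos": TCP position; "orientation": TCP orientation; "wrist_force": force on the tool from outside, world axes, zero at the start; "ft_torque": the same for the moment, N m; "grip_width": opening from 0.0 (shut) to 1.0 (fully open); "gripper_force": force on a finger pad.
Only numpy, scipy, OpenCV 4.12 (cv2) and the standard library are available. Lean on these libraries where they do the work, as an engineer would, in place of code of your own. Each camera call takes 0.05 s, during which the arm holds its last target. There are 200 camera calls.

### The job

Take the lid off the pan and set it down knob up, centred on the round cork trivet. Then take the wooden spoon (the one with the round hollowed head) from the sloping rack and lay it level, hollow side up, across the middle of the open pan, so that it rests on the rim on both sides, sticks out about equally beyond each, and will keep the pan from boiling over. Set both down gently without dropping them, leave the pan where it stands and leave everything else undisturbed.

Things in the scene. Friction and masses are not known exactly. Their poses are not given: they have to be found in the camera images.
- lid: Round steel lid, 0.35 kg, at first on the pan. Origin: centre of its underside, z up. From there up: plug 162 wide, 6 high, loose in the pan's mouth; flange 186 wide from 6 to 10 that rests on the rim; dome to 14; stem 14 wide; black knob 28 wide from 30 to 52. On the pan the origin is 94 above the pan's origin; standing on the trivet, 12 above the trivet's origin (mm).
- lid_knob (a point): Middle of the lid's knob, on the lid's axis 41 mm above the lid's origin: the place to grip.
- trivet: Round cork trivet fixed to the worktop, 210 in diameter, 12 thick. Origin: centre of its underside, on the worktop; top at z = 12 mm. It and the hob may change places.
- pan: Empty round steel pan, loose on the hob, 1.3 kg: outside diameter 180, inside 174, height 100. Two loop handles at its +y and -y sides reach 123 from its axis, 65 to 80 high, below the rim. Origin: centre of its underside.
- pan_rim (a point): Centre of the pan's mouth, level with the top of the rim, 100 mm above the pan's origin.
- hob: Black portable induction hob, fixed, 270 x 270 x 45; the pan stands at its middle. Origin: centre of its underside.
- spoon: Plain wood, 300 long, 60 g; handle 14 wide, 12 thick; flat underside. Origin: on the underside at mid-length; x runs from the head (x=-150) to the handle end (x=+150), y across, z out of its upper side. The wooden spoon: round hollowed head 56 wide, 14 high, centred at x=-122. At first in one of the rack's three places, hollow (+z) side up. It balances at about x=-20.
- spoon_grip (a point): On the spoon's handle at its balance point: x=-20 mm, middle of its thickness, 6 mm above its underside. The place to grip, between the handle's sides.
- turner: Plain wood, 300 long, 60 g; handle 14 wide, 12 thick; flat underside. Origin: on the underside at mid-length; x runs from the head (x=-150) to the handle end (x=+150), y across, z out of its upper side. Not the spoon: flat rectangular blade 72 x 56 x 8. Stays in its place in the rack.
- fork: Plain wood, 300 long, 60 g; handle 14 wide, 12 thick; flat underside. Origin: on the underside at mid-length; x runs from the head (x=-150) to the handle end (x=+150), y across, z out of its upper side. Not the spoon: flat head 65 x 50 x 8 with three tines. Stays in its place in the rack.
- rack: Fixed steel rack, 276 wide. Origin: on the worktop under its middle; +x away from the robot. Three utensils in any order lie side by side on its 32 degree slope (rising to +x), at y=-70, 0, 70, heads down, on a tray (lowest 77 of the slope) and a rod 235 up the slope; between these it is open, so fingers can straddle a handle. Side rails at y=+-132, flush. A spice shelf hangs over the upper half.
- rack_shelf_edge (a point): Middle of the shelf's lower near edge, 285 above the rack's origin. The shelf, 14 thick, 276 wide, reaches 121 from here to the rack's +x, with jars up to 363 high; posts at its far corners. A gripper pointing straight down at a balance point meets it: lean the tool back, about square to the slope, and draw a utensil out to the rack's -x from under the shelf before raising it high.
- rack_lip (a point): Middle of the top of the lip at the slope's low end, 22 high (square to the slope). The heads butt against it: lift a utensil over it before drawing it out.
- mug: White mug, 80 in diameter, 90 high. Origin: centre of its underside.
- salt_jar: Glass jar with a steel cap, 56 in diameter, 85 high. Origin: centre of its underside.
- pepper_mill: Dark wooden pepper mill, 52 in diameter, 125 high. Origin: centre of its underside.
- prep_bowl: Small white bowl, 110 in diameter, 50 high. Origin: centre of its underside.
- oil_bottle: Green glass bottle, 60 in diameter, 200 high. Origin: centre of its underside.

How it is judged:
By the outcome, as a careful person would: the job done as asked, in the order asked, and still so for the second after the job is handed in, with the robot touching nothing.
It also fails if it takes over 64 s, if anything falls off the work surface, if the arm or the gripper's body presses on something with over 40 N, if the wrist force passes 120 N, or if a joint passes its speed limit or range.

## Working session

There is one attempt and no reset: what is moved stays moved. The work goes in short steps, Python scripts to look and compute and a shell command to move; the robot and the scene stay as the last step left them, time stands still between calls to the robot, and variables do not carry over. Pictures are saved under pics/ and viewed, at most 10 in all, crops included, and the job is handed in when it is done.

```bash
ls; mkdir -p pics; python3 - <<'E'
from cell import robot, vision, probe_bus, ticket
import cv2,numpy as np
for n in("side","top"):
    cv2.imwrite(f"pics/{n}0.png",vision.camera(n)); p=vision.camera_params(n)
    print(n,np.round(p["intrinsics"],1).tolist(),p["dist"],np.round(p["extrinsics"],3).tolist())
print(probe_bus.state())
E
```

```text
cell.py
inch.py
pics
side [[493.4, 0.0, 271.7], [0.0, 493.4, 216.8], [0.0, 0.0, 1.0]] [-0.18078706  0.          0.          0.          0.        ] [[-0.765, 0.424, -0.484, -0.122], [-0.644, -0.491, 0.587, 0.803], [0.011, 0.761, 0.649, 1.112], [0.0, 0.0, 0.0, 1.0]]
top [[445.2, 0.0, 278.9], [0.0, 445.2, 208.8], [0.0, 0.0, 1.0]] [-0.13600738  0.          0.          0.          0.        ] [[-0.003, 0.988, -0.156, 0.395], [-1.0, -0.005, -0.014, -0.013], [-0.014, 0.156, 0.988, 1.257], [0.0, 0.0, 0.0, 1.0]]
{'t': 0.1, 'joint_positions': array([-1.13979928e+00,  1.16441072e-01,  1.44220729e+00,  2.19133541e-06,
        1.58401887e+00, -3.77721846e-02]), 'qvel': array([-0.00048596, -0.00065978, -0.0017591 , -0.00099028, -0.00046263,
       -0.00049853]), 'joint_efforts': array([ 1.52332053e-03, -7.22891665e+01, -6.23865080e+01,  7.80336047e-02,
        2.27828632e-02, -1.54701829e-04]), 'eef_pos': array([ 0.30488611, -0.60200437,  0.21797147]), 'orientation': array([-3.05466798e+00, -7.29372712e-01,  3.26252349e-04]), 'wrist_force': array([1.30649716, 1.07528893, 0.2875023 ]), 'ft_torque': array([-0.06919071, -0.01642893, -0.01302057]), 'gripper_force': 0.0, 'grip_width': 0.9956056031471965}
```

View pics/side0.png

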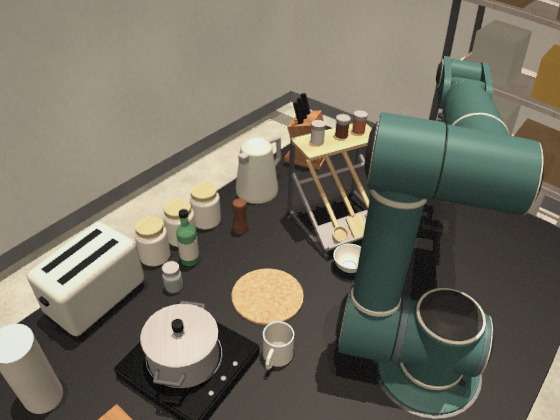

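View pics/top0.png

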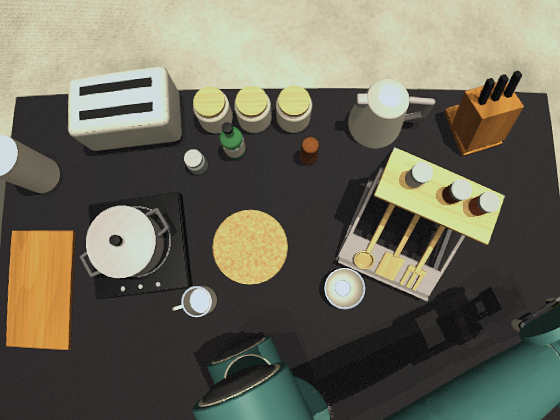

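Side view: the pan with its lid has its knob at about (178,326), the trivet is at (267,296), and the spoon (leftmost) has its head at (340,234). Top view: knob at about (116,240), trivet (250,246), spoon head (363,261), with its handle running up under the shelf.

```bash
cat > h.py <<'E'
from cell import robot, vision, probe_bus, ticket
import cv2,numpy as np
from scipy.spatial.transform import Rotation as R
P={n:vision.camera_params(n) for n in("side","top")}
def ray(n,px):
    p=P[n];u=cv2.undistortPoints(np.float64(px).reshape(-1,1,2),p["intrinsics"],np.float64(p["dist"])).reshape(-1,2)
    E=p["extrinsics"];d=np.c_[u[:,0],-u[:,1],-np.ones(len(u))]@E[:3,:3].T
    return E[:3,3],d/np.linalg.norm(d,axis=1)[:,None]
def plane(n,px,z):
    o,d=ray(n,px);return o+d*((z-o[2])/d[:,2])[:,None]
def tri(a,b):  # side px, top px -> point, gap
    (o1,d1),(o2,d2)=ray("side",a),ray("top",b);d1,d2=d1[0],d2[0]
    s=np.linalg.lstsq(np.c_[d1,-d2],o2-o1,rcond=None)[0]
    p,q=o1+s[0]*d1,o2+s[1]*d2
    return (p+q)/2,np.linalg.norm(p-q)
def proj(n,pt):
    p=P[n];E=p["extrinsics"];c=(np.atleast_2d(pt)-E[:3,3])@E[:3,:3]
    return cv2.projectPoints((c*[1,-1,-1]).reshape(-1,1,3),np.zeros(3),np.zeros(3),p["intrinsics"],np.float64(p["dist"]))[0].reshape(-1,2)
def biggest(m,roi):
    x0,y0,x1,y1=roi;k=np.zeros_like(m);k[y0:y1,x0:x1]=m[y0:y1,x0:x1]
    c=max(cv2.findContours(k,cv2.RETR_EXTERNAL,cv2.CHAIN_APPROX_NONE)[0],key=cv2.contourArea)
    return c.reshape(-1,2)
def cen(c):
    m=cv2.moments(c.reshape(-1,1,2));return np.array([m["m10"],m["m01"]])/m["m00"]
E
python3 - <<'E'
from h import *
I={n:cv2.imread(f"pics/{n}0.png") for n in("side","top")}
K={};T={}
for n,rk,rt in(("side",(168,316,190,336),(225,262,310,330)),("top",(104,230,128,252),(205,200,295,290))):
    g=cv2.cvtColor(I[n],6);K[n]=biggest((g<70).astype("uint8"),rk)
    h=cv2.cvtColor(I[n],cv2.COLOR_BGR2HSV);T[n]=biggest(cv2.inRange(h,(8,70,80),(30,255,255)),rt)
    print(n,"knob",cen(K[n]),cv2.boundingRect(K[n]),"triv",cen(T[n]),cv2.boundingRect(T[n]))
print("knob",tri(cen(K["side"]),cen(K["top"])))
print("triv tri",tri(cen(T["side"]),cen(T["top"])))
for n in T:
    q=plane(n,T[n],.012)[:,:2].astype("f4");print(n,cv2.minEnclosingCircle(q), cv2.fitEllipse(q))
a=cv2.resize(I["side"][105:255,275:385],None,fx=3.6,fy=3.6,interpolation=2)
b=cv2.resize(I["top"][145:305,330:445],None,fx=3.375,fy=3.375,interpolation=2)
cv2.imwrite("pics/rack.png",np.hstack([a,b])); print(a.shape,b.shape)
E
```

```text
side knob [177.06184012 325.69532428] (172, 319, 11, 14) triv [266.93198241 295.9489999 ] (231, 268, 73, 58)
top knob [115.48351648 240.01648352] (110, 235, 12, 11) triv [249.67495343 246.65374235] (212, 209, 76, 76)
knob (array([0.48779161, 0.40650684, 0.18294305]), np.float64(0.0025000810746963103))
triv tri (array([0.48447962, 0.08644688, 0.00827134]), np.float64(0.002240579540141238))
side ((0.48366087675094604, 0.0864124447107315), 0.11053915321826935) ((0.48490187525749207, 0.08419518172740936), (0.210464209318161, 0.2140679657459259), 7.5813703536987305)
top ((0.48681434988975525, 0.0873204842209816), 0.10686679929494858) ((0.4862222373485565, 0.08714557439088821), (0.20885862410068512, 0.2108549177646637), 174.66986083984375)
(540, 396, 3) (540, 388, 3)
```

View pics/rack.png

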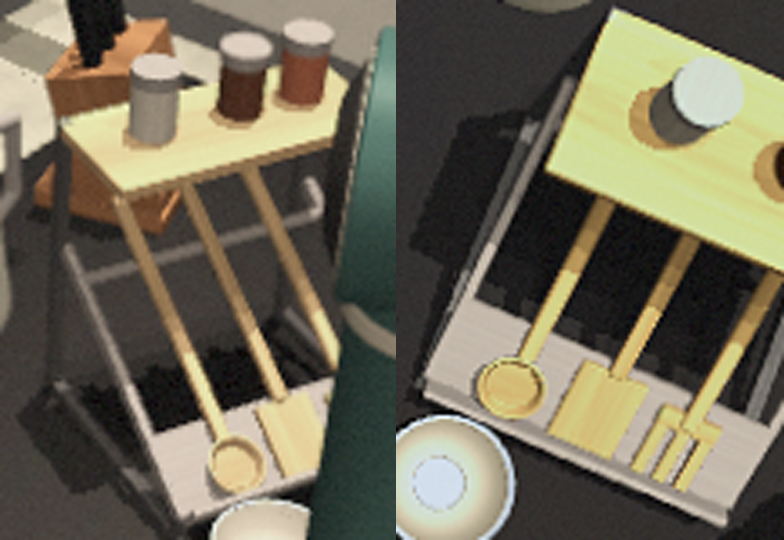

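The rack crop shows the spoon as the leftmost utensil in both views. Its head is at side px (340.8,233.9) and top px (364.4,259.7), with clean handle edges below the shelf. The knob triangulates to z = 0.183 (0.180 expected), and the trivet centre is about (0.485, 0.0865).

```bash
cat > spoon.py <<'E'
from h import *
def handle(n,img,a,b):   # a,b rough px along handle; row midpoints of wood mask -> fitted line
    h=cv2.cvtColor(img,cv2.COLOR_BGR2HSV);m=cv2.inRange(h,(10,75,60),(32,255,255))
    pts=[]
    for r in range(int(a[1]),int(b[1])):
        c=a[0]+(b[0]-a[0])*(r-a[1])/(b[1]-a[1]);x=np.arange(int(c)-6,int(c)+8);w=x[m[r,x]>0]
        if len(w)>2: pts.append((w.mean(),r))
    vx,vy,x0,y0=cv2.fitLine(np.float32(pts),cv2.DIST_HUBER,0,.01,.01).ravel()
    return len(pts),np.array([[x0+t*vx,y0+t*vy] for t in(-12,12)],float)
def axis3(ls,lt):
    o1,d1=ray("side",ls);o2,d2=ray("top",lt)
    n1=np.cross(d1[0],d1[1]);n2=np.cross(d2[0],d2[1]);v=np.cross(n1,n2);v/=np.linalg.norm(v)
    p=np.linalg.lstsq(np.array([n1,n2,v]),np.array([n1@o1,n2@o2,0]),rcond=None)[0];return p,v
E
python3 - <<'E'
from spoon import *
I={n:cv2.imread(f"pics/{n}0.png") for n in("side","top")}
k1,ls=handle("side",I["side"],(309,163),(336,224));k2,lt=handle("top",I["top"],(393.5,207),(370,249))
p,v=axis3(ls,lt); v*=np.sign(v[2])
print(k1,k2,ls,lt); print("dir",v,"slope",np.degrees(np.arcsin(v[2])),"yaw",np.degrees(np.arctan2(v[1],v[0])))
head,g=tri((340.8,233.9),(364.4,259.7));print("head",head,g)
t=(head-p)@v;q=p+t*v;print("axis at head",q,"dev",head-q)
n=np.cross(v,np.cross([0,0,1],v));n/=np.linalg.norm(n)
grip=q+.102*v-.006*n;print("normal",n,"grip",grip)   # axis line is the handle's upper face
for nm in("side","top"): print(nm,proj(nm,[grip,q]))
# rod / shelf edge: triangulate shelf near-left lower corner, lip left end
for nme,s,tp in(("shelf L top",(275+128/3.6,105+183/3.6),(330+(547-396)/3.375,145+168/3.375)),("lip L",(275+178/3.6,105+518/3.6),(330+(420-396)/3.375,145+385/3.375))):
    print(nme,tri(s,tp))
E
```

```text
58 42 [[313.78677368 173.96435547]
 [323.21322632 196.03564453]] [[375.62164307 235.97364807]
 [386.58947754 214.62635803]]
dir [ 0.76553346 -0.34163091  0.54520348] slope 33.03857010436371 yaw -24.049541899461186
head [ 0.44372234 -0.22586571  0.06092722] 0.002917317598519233
axis at head [ 0.44493394 -0.22204996  0.06161698] dev [-0.00121159 -0.00381575 -0.00068977]
normal [-0.49787624  0.22218482  0.83830374] grip [ 0.52600561 -0.25822942  0.11219792]
side [[326.42388851 205.73765206]
 [339.3734385  234.16024682]]
top [[379.61903016 227.41108219]
 [363.32174597 259.70834681]]
shelf L top (array([ 0.57246658, -0.20987776,  0.30805365]), np.float64(0.006290655787763387))
lip L (array([ 0.44954628, -0.15245384,  0.04492214]), np.float64(0.0037967747393121303))
```

```bash
cat > go.py <<'E'
# python3 go.py x y z : tool-axis shift from the measured TCP to a world TCP target
import sys;from h import *
s=probe_bus.state();M=R.from_rotvec(s["orientation"])
d=M.inv().apply(np.float64(sys.argv[1:4])-s["eef_pos"]);n=int(np.ceil(np.linalg.norm(d)/.036))
print("shift",d.round(4),"rows",n,"per row",(d/n).round(4),"pos",s["eef_pos"].round(4),"axes x,y,z",M.as_matrix().T.round(3).tolist())
E
python3 inch.py '1 0 0 -.03 0 0 0; 1 0 0 -.035 0 0 0; 1 0 0 -.03 0 0 0' 30; python3 go.py .488 .4065 .31
```

```text
t: 0.35
eef_pos: [0.3048, -0.6019, 0.3149]
orientation: [-3.055, -0.729, 0.0]
wrist_force: [-0.7, -0.6, 0.6]
grip_width: 1.001
gripper_force: 0.0
shift [ 0.619  -0.8169  0.0055] rows 29 per row [ 0.0213 -0.0282  0.0002] pos [ 0.3048 -0.6019  0.3149] axes x,y,z [[0.892, 0.452, 0.0], [0.452, -0.892, -0.001], [-0.0, 0.001, -1.0]]
```

```bash
for i in 1; do python3 inch.py '1 .0213 -.0282 0 0 0 0;1 .0213 -.0282 0 0 0 0;1 .0213 -.0282 0 0 0 0;1 .0213 -.0282 0 0 0 0;1 .0213 -.0282 0 0 0 0;1 .0213 -.0282 0 0 0 0;1 .0213 -.0282 0 0 0 0;1 .0213 -.0282 0 0 0 0;1 .0213 -.0282 0 0 0 0;1 .0213 -.0282 0 0 0 0'; done
python3 inch.py '1 .0213 -.0282 0 0 0 0;1 .0213 -.0282 0 0 0 0;1 .0213 -.0282 0 0 0 0;1 .0213 -.0282 0 0 0 0;1 .0213 -.0282 0 0 0 0;1 .0213 -.0282 0 0 0 0;1 .0213 -.0282 0 0 0 0;1 .0213 -.0282 0 0 0 0;1 .0213 -.0282 0 0 0 0;1 .0213 -.0282 0 0 0 0'
python3 go.py .488 .4065 .27
```

```text
t: 1.18
eef_pos: [0.3673, -0.2527, 0.3134]
orientation: [-3.056, -0.729, 0.0]
wrist_force: [0.8, 0.0, -0.3]
grip_width: 0.998
gripper_force: 0.0
t: 2.02
eef_pos: [0.4299, 0.0953, 0.3136]
orientation: [3.056, 0.73, 0.0]
wrist_force: [0.6, -0.3, 0.6]
grip_width: 1.001
gripper_force: 0.0
shift [ 0.1925 -0.2513  0.0436] rows 9 per row [ 0.0214 -0.0279  0.0048] pos [0.4299 0.0953 0.3136] axes x,y,z [[0.892, 0.452, 0.0], [0.452, -0.892, 0.0], [0.0, 0.0, -1.0]]
```

```bash
python3 inch.py '1 .0214 -.0279 .0048 0 0 0;1 .0214 -.0279 .0048 0 0 0;1 .0214 -.0279 .0048 0 0 0;1 .0214 -.0279 .0048 0 0 0;1 .0214 -.0279 .0048 0 0 0;1 .0214 -.0279 .0048 0 0 0;1 .0214 -.0279 .0048 0 0 0;1 .0214 -.0279 .0048 0 0 0;1 .0214 -.0279 .0048 0 0 0;1 0 0 0 0 0 0'
python3 inch.py '1 0 0 0 0 0 0'; python3 go.py .488 .4065 .1635
```

```text
t: 2.85
eef_pos: [0.4883, 0.4087, 0.2673]
orientation: [3.054, 0.734, -0.006]
wrist_force: [0.0, -0.3, -1.0]
grip_width: 1.002
gripper_force: 0.0
t: 2.93
eef_pos: [0.4882, 0.4056, 0.2687]
orientation: [3.054, 0.732, -0.004]
wrist_force: [0.7, -0.5, 0.5]
grip_width: 1.001
gripper_force: 0.0
shift [ 0.0005 -0.0009  0.1052] rows 3 per row [ 0.0002 -0.0003  0.0351] pos [0.4882 0.4056 0.2687] axes x,y,z [[0.891, 0.453, -0.003], [0.453, -0.891, 0.001], [-0.002, -0.002, -1.0]]
```

```bash
python3 inch.py '1 0 0 .025 0 0 0;1 0 0 .025 0 0 0;1 0 0 .02 0 0 0;1 0 0 .02 0 0 0;1 0 0 .01 0 0 0;1 0 0 .005 0 0 0;1 0 0 0 0 0 0;1 0 0 0 0 0 0'
python3 inch.py '.2 0 0 0 0 0 0;.2 0 0 0 0 0 0;.2 0 0 0 0 0 0;.1 0 0 0 0 0 0;.1 0 0 0 0 0 0;.1 0 0 0 0 0 0;.1 0 0 0 0 0 0;.1 0 0 0 0 0 0' 30
python3 - <<'E'
from h import *
for n in("side","top"): cv2.imwrite(f"pics/{n}1.png",vision.camera(n))
a=cv2.imread("pics/side1.png")[250:400,100:290];b=cv2.imread("pics/top1.png")[165:315,60:250]
cv2.imwrite("pics/grip.png",cv2.resize(np.hstack([a,b]),None,fx=2,fy=2))
E
```

```text
t: 3.6
eef_pos: [0.4889, 0.4044, 0.1667]
orientation: [-3.055, -0.729, -0.002]
wrist_force: [0.5, 0.7, 0.4]
grip_width: 1.0
gripper_force: 0.0
t: 4.27
eef_pos: [0.4886, 0.4045, 0.1655]
orientation: [-3.056, -0.73, -0.0]
wrist_force: [-0.9, 0.1, -0.1]
grip_width: 0.474
gripper_force: 0.0
```

View pics/grip.png

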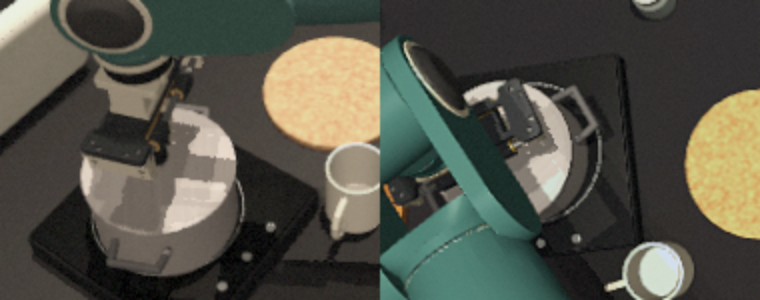

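The crop shows the open fingers straddling the knob, with the lid still seated. The fingers are still closing.

```bash
python3 inch.py '.1 0 0 0 0 0 0;.1 0 0 0 0 0 0;.1 0 0 0 0 0 0;.1 0 0 0 0 0 0;.1 0 0 0 0 0 0' 30
python3 inch.py '.1 0 0 -.003 0 0 0;.1 0 0 -.006 0 0 0;.1 0 0 -.01 0 0 0;.1 0 0 -.015 0 0 0;.1 0 0 -.02 0 0 0;.1 0 0 0 0 0 0;.1 0 0 0 0 0 0'; python3 go.py .485 .0865 .21
```

```text
t: 4.78
eef_pos: [0.4885, 0.4045, 0.1654]
orientation: [-3.056, -0.73, 0.0]
wrist_force: [-0.6, 1.3, -0.6]
grip_width: 0.297
gripper_force: 30.0
t: 5.37
eef_pos: [0.489, 0.4048, 0.2213]
orientation: [-3.055, -0.729, -0.004]
wrist_force: [0.1, 1.1, -4.4]
grip_width: 0.295
gripper_force: 30.0
shift [-0.1474  0.2821  0.0107] rows 9 per row [-0.0164  0.0313  0.0012] pos [0.489  0.4048 0.2213] axes x,y,z [[0.892, 0.452, 0.003], [0.452, -0.892, -0.0], [0.002, 0.002, -1.0]]
```

```bash
python3 inch.py '.1 -.0147 .0282 0 0 0 0;.1 -.0147 .0282 0 0 0 0;.1 -.0147 .0282 0 0 0 0;.1 -.0147 .0282 0 0 0 0;.1 -.0147 .0282 0 0 0 0;.1 -.0147 .0282 0 0 0 0;.1 -.0147 .0282 0 0 0 0;.1 -.0147 .0282 0 0 0 0;.1 -.0147 .0282 0 0 0 0;.1 -.0147 .0282 0 0 0 0'
python3 inch.py '.1 0 0 .03 0 0 0;.1 0 0 .03 0 0 0;.1 0 0 .03 0 0 0;.1 0 0 .02 0 0 0;.1 0 0 0 0 0 0;.1 0 0 0 0 0 0'; python3 go.py .485 .0865 .0384
python3 - <<'E'
from h import *
for n in("side","top"): cv2.imwrite(f"pics/{n}2.png",vision.camera(n))
a=cv2.imread("pics/side2.png")[190:400,100:360];b=cv2.imread("pics/top2.png")[140:350,70:330]
cv2.imwrite("pics/lid2.png",cv2.resize(np.hstack([a,b]),None,fx=1.5,fy=1.5))
E
```

```text
t: 6.2
eef_pos: [0.4842, 0.085, 0.2186]
orientation: [-3.056, -0.73, 0.001]
wrist_force: [0.9, -0.1, -1.7]
grip_width: 0.298
gripper_force: 30.0
t: 6.7
eef_pos: [0.4842, 0.0864, 0.1087]
orientation: [-3.055, -0.73, 0.003]
wrist_force: [0.8, 0.3, -3.5]
grip_width: 0.3
gripper_force: 30.0
shift [0.0009 0.0003 0.0703] rows 2 per row [0.0005 0.0002 0.0351] pos [0.4842 0.0864 0.1087] axes x,y,z [[0.892, 0.452, -0.002], [0.452, -0.892, -0.001], [-0.002, -0.0, -1.0]]
```

View pics/lid2.png

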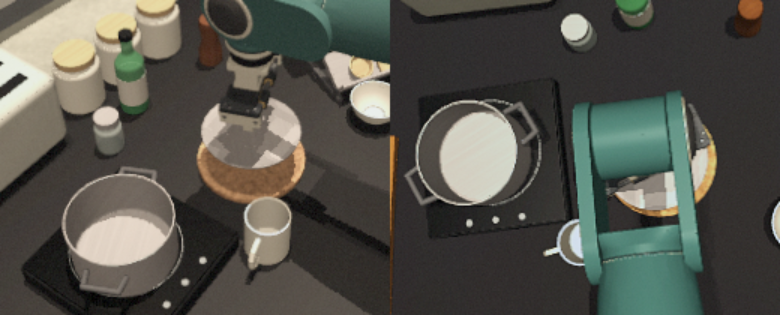

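The lid hangs level over the trivet, and the open pan stands unmoved with its rim clear in both views.

```bash
python3 inch.py '.1 0.0009 0 .02 0 0 0;.1 0 0 .02 0 0 0;.1 0 0 .015 0 0 0;.1 0 0 .006 0 0 0;.1 0 0 .003 0 0 0;.1 0 0 .002 0 0 0;.1 0 0 .002 0 0 0;.1 0 0 .001 0 0 0;.1 0 0 0 0 0 0;.1 0 0 0 0 0 0'; python3 inch.py '.1 0 0 .001 0 0 0;.1 0 0 0 0 0 0'
```

```text
t: 7.63
eef_pos: [0.4859, 0.0869, 0.0409]
orientation: [3.056, 0.73, 0.001]
wrist_force: [-0.9, -0.0, -3.1]
grip_width: 0.293
gripper_force: 30.0
t: 7.8
eef_pos: [0.4857, 0.0869, 0.0395]
orientation: [3.056, 0.73, 0.0]
wrist_force: [0.2, 0.3, -2.9]
grip_width: 0.298
gripper_force: 30.0
```

```bash
python3 - <<'E'
from h import *
# lit rim: pan outer contour by rays on z=.145 from row/col extremes of the bright rim
for n,roi in(("side",(130,295,225,400)),("top",(80,195,180,285))):
    im=cv2.imread(f"pics/{n}2.png");g=cv2.cvtColor(im,6)
    q=proj(n,[[.488+.09*np.cos(t),.4055+.09*np.sin(t),.145] for t in np.linspace(0,6.28,72)])
    c0=proj(n,[.488,.4055,.145])[0];e=[]
    for p in q: # brightest radial drop within +-6 px of the predicted outer rim
        u=(p-c0)/np.linalg.norm(p-c0);s=np.arange(-7,7,.25);xy=(p+s[:,None]*u).astype("f4")
        v=cv2.remap(g,xy[:,:1],xy[:,1:],1).ravel().astype(float);k=np.argmin(v[4:]-v[:-4]);
        if v[k]-v[k+4]>25:e.append(xy[k+2])
    e=np.array(e)
    for z in(.135,.145,.155):
        w=plane(n,e,z)[:,:2].astype("f4")
        A=np.c_[2*w,np.ones(len(w))]
        for _ in range(3):
            x=np.linalg.lstsq(A,(w**2).sum(1),rcond=None)[0];r=np.sqrt(x[2]+x[0]**2+x[1]**2);res=np.abs(np.linalg.norm(w-x[:2],axis=1)-r);ok=res<2*np.median(res)+.001;w=w[ok];A=A[ok]
        print(n,z,len(w),"c",x[:2].round(4),"r",r.round(4),"res",np.median(res).round(4))
E
```

```text
side 0.135 72 c [0.4956 0.4008] r 0.0913 res 0.0004
side 0.145 72 c [0.4892 0.4049] r 0.0904 res 0.0004
side 0.155 72 c [0.4829 0.409 ] r 0.0894 res 0.0004
top 0.135 69 c [0.4902 0.414 ] r 0.0913 res 0.0003
top 0.145 69 c [0.4893 0.4102] r 0.0904 res 0.0003
top 0.155 70 c [0.4885 0.4065] r 0.0896 res 0.0003
```

Rim centre is about (0.489, 0.4075) with r = 0.0904 (0.090 expected), and both views agree at z of about 0.147. Next I lower the last bit until the weight comes off.

```bash
for i in 1; do python3 inch.py '.1 0 0 .001 0 0 0;.1 0 0 0 0 0 0;.1 0 0 0 0 0 0';python3 inch.py '.1 0 0 .001 0 0 0;.1 0 0 0 0 0 0;.1 0 0 0 0 0 0';done
```

```text
t: 8.05
eef_pos: [0.4857, 0.0869, 0.0385]
orientation: [3.056, 0.73, 0.0]
wrist_force: [-0.3, 0.2, -2.2]
grip_width: 0.294
gripper_force: 30.0
t: 8.3
eef_pos: [0.4857, 0.0869, 0.0383]
orientation: [3.056, 0.73, 0.0]
wrist_force: [-6.5, -0.3, 8.7]
grip_width: 0.294
gripper_force: 30.0
```

```bash
python3 inch.py '.1 0 0 -.0006 0 0 0;.1 0 0 0 0 0 0;.4 0 0 0 0 0 0;.5 0 0 0 0 0 0;.6 0 0 0 0 0 0;.6 0 0 0 0 0 0;.6 0 0 0 0 0 0;.6 0 0 0 0 0 0'
python3 inch.py '.6 0 0 -.005 0 0 0;.6 0 0 -.01 0 0 0;.6 0 0 -.02 0 0 0;.6 0 0 -.03 0 0 0;.5 0 0 -.035 0 0 0;.4 0 0 -.035 0 0 0;.4 0 0 -.035 0 0 0;.4 0 0 -.035 0 0 0;.4 0 0 0 0 0 0'
python3 - <<'E'
from h import *
# tool goal at the spoon: z=-normal of slope, y across the handle (yaw nearest the present one)
yaw,sl=np.radians(-24.0),np.radians(32.5)
f=np.array([np.cos(yaw)*np.cos(sl),np.sin(yaw)*np.cos(sl),np.sin(sl)]);y=-np.array([-np.sin(yaw),np.cos(yaw),0]);
z=-np.cross(f,-y);M=np.c_[np.cross(y,z),y,z];print(M.round(3),np.linalg.det(M))
s=probe_bus.state();C=R.from_rotvec(s["orientation"]);print("rel",(C.inv()*R.from_matrix(M)).as_rotvec().round(3))
# staged: yaw about tool z, then tilt about tool y
Y=R.from_matrix(np.c_[[np.cos(yaw),np.sin(yaw),0],y,[0,0,-1]]);print("yaw",(C.inv()*Y).as_rotvec().round(3),"tilt",(Y.inv()*R.from_matrix(M)).as_rotvec().round(3))
print(s["joint_positions"].round(2),s["eef_pos"])
E
```

```text
t: 8.97
eef_pos: [0.4857, 0.0869, 0.0381]
orientation: [3.056, 0.73, 0.0]
wrist_force: [-0.8, -0.1, 0.2]
grip_width: 0.593
gripper_force: 0.0
t: 9.72
eef_pos: [0.487, 0.0871, 0.2514]
orientation: [3.055, 0.729, 0.015]
wrist_force: [0.7, -0.7, 0.8]
grip_width: 0.402
gripper_force: 0.0
[[ 0.77  -0.407  0.491]
 [-0.343 -0.914 -0.219]
 [ 0.537 -0.    -0.843]] 1.0
rel [-0.252  0.519  0.862]
yaw [-0.001 -0.01   0.888] tilt [ 0.     0.567 -0.   ]
[ 0.13 -0.3   1.77  0.    1.65  1.23] [0.48701534 0.08706657 0.25137407]
```

```bash
python3 go.py .4165 -.2116 .298
```

```text
shift [-0.1974  0.2347 -0.0476] rows 9 per row [-0.0219  0.0261 -0.0053] pos [0.487  0.0871 0.2514] axes x,y,z [[0.892, 0.452, 0.009], [0.452, -0.892, 0.003], [0.009, 0.001, -1.0]]
```

```bash
python3 inch.py '.4 -.0219 .0261 -.0053 0 0 0;.4 -.0219 .0261 -.0053 0 0 0;.4 -.0219 .0261 -.0053 0 0 0;.4 -.0219 .0261 -.0053 0 0 0;.4 -.0219 .0261 -.0053 0 0 0;.4 -.0219 .0261 -.0053 0 0 0;.4 -.0219 .0261 -.0053 0 0 0;.4 -.0219 .0261 -.0053 0 0 0;.4 -.0219 .0261 -.0053 0 0 0'
python3 inch.py '.4 0 0 0 0 0 .111;.4 0 0 0 0 0 .111;.4 0 0 0 0 0 .111;.4 0 0 0 0 0 .111;.4 0 0 0 0 0 .111;.4 0 0 0 0 0 .111;.4 0 0 0 0 0 .111;.4 0 0 0 0 0 .111'
python3 inch.py '.4 0 0 0 0 .1 0;.4 0 0 0 0 .1 0;.4 0 0 0 0 .1 0;.4 0 0 0 0 .1 0;.4 0 0 0 0 .1 0;.4 0 0 0 0 .067 0;.4 0 0 0 0 0 0;.4 0 0 0 0 0 0'; python3 go.py .5343 -.2642 .096
python3 - <<'E'
from h import *
for n in("side","top"): cv2.imwrite(f"pics/{n}3.png",vision.camera(n))
print(probe_bus.state()["joint_positions"].round(2))
s=probe_bus.state()["eef_pos"]; print({n:proj(n,s).round(1).tolist() for n in P})
E
```

```text
t: 10.47
eef_pos: [0.415, -0.2132, 0.292]
orientation: [3.055, 0.729, 0.001]
wrist_force: [1.2, 0.4, 0.7]
grip_width: 0.399
gripper_force: 0.0
t: 11.13
eef_pos: [0.4158, -0.2116, 0.2915]
orientation: [3.071, -0.662, 0.001]
wrist_force: [0.2, 0.2, 0.3]
grip_width: 0.402
gripper_force: 0.0
t: 11.8
eef_pos: [0.4153, -0.2115, 0.2916]
orientation: [2.845, -0.606, 0.829]
wrist_force: [0.2, 0.2, -0.1]
grip_width: 0.398
gripper_force: 0.0
shift [ 0.0048 -0.0004  0.2349] rows 7 per row [ 0.0007 -0.0001  0.0336] pos [ 0.4153 -0.2115  0.2916] axes x,y,z [[0.771, -0.343, 0.537], [-0.407, -0.913, 0.0], [0.49, -0.219, -0.844]]
[-0.58 -0.76  2.08  0.09  1.26  1.41]
{'side': [[353.8, 180.6]], 'top': [[377.3, 268.5]]}
```

```bash
python3 inch.py '.4 .0012 0 .035 0 0 0;.4 .0012 0 .035 0 0 0;.4 .0012 0 .035 0 0 0;.4 .0012 0 .035 0 0 0;.4 0 0 .03 0 0 0;.4 0 0 0 0 0 0;.4 0 0 0 0 0 0'; python3 go.py .5343 -.2642 .096
python3 - <<'E'
from h import *
for n in("side","top"): cv2.imwrite(f"pics/{n}3.png",vision.camera(n))
a=cv2.imread("pics/side3.png")[105:255,265:405];b=cv2.imread("pics/top3.png")[150:300,310:450]
cv2.imwrite("pics/app.png",cv2.resize(np.hstack([a,b]),None,fx=2.8,fy=2.8))
E
```

```text
t: 12.48
eef_pos: [0.5032, -0.2503, 0.1481]
orientation: [2.85, -0.606, 0.822]
wrist_force: [0.0, 0.3, 0.5]
grip_width: 0.399
gripper_force: 0.0
shift [0.0011 0.0001 0.0623] rows 2 per row [0.0006 0.     0.0311] pos [ 0.5032 -0.2503  0.1481] axes x,y,z [[0.773, -0.344, 0.532], [-0.406, -0.914, -0.001], [0.487, -0.216, -0.846]]
```

View pics/app.png

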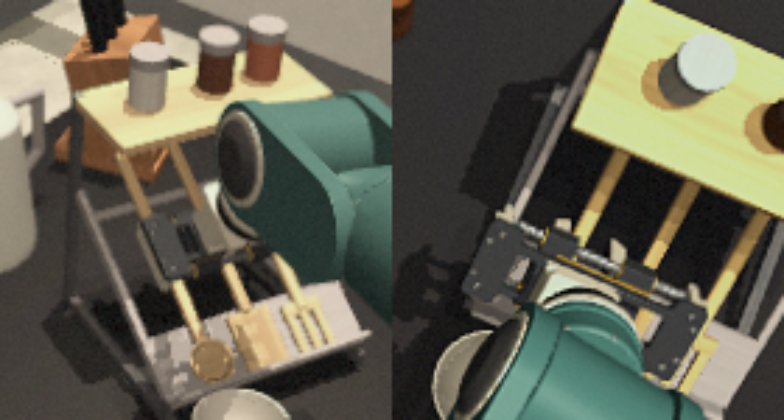

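The fingers straddle the spoon's handle (top crop, around (565–620, 245)) and the shelf is clear. I descend.

```bash
python3 inch.py '.4 .001 0 .02 0 0 0;.4 0 0 .015 0 0 0;.4 0 0 .012 0 0 0;.4 0 0 .008 0 0 0;.4 0 0 .005 0 0 0;.4 0 0 .002 0 0 0;.4 0 0 0 0 0 0'
python3 inch.py '.05 0 0 0 0 0 0;.05 0 0 0 0 0 0;.05 0 0 0 0 0 0;.05 0 0 0 0 0 0;.05 0 0 0 0 0 0;.05 0 0 0 0 0 0;.05 0 0 0 0 0 0;.05 0 0 0 0 0 0' 20; python3 go.py .5343 -.2642 .096
```

```text
t: 13.17
eef_pos: [0.5343, -0.2645, 0.0989]
orientation: [2.845, -0.605, 0.83]
wrist_force: [0.5, 0.3, -0.1]
grip_width: 0.397
gripper_force: 0.0
t: 13.83
eef_pos: [0.5343, -0.2645, 0.0986]
orientation: [2.845, -0.605, 0.829]
wrist_force: [-5.3, 1.9, 6.0]
grip_width: 0.148
gripper_force: 20.0
shift [-0.0015 -0.0003  0.0021] rows 1 per row [-0.0015 -0.0003  0.0021] pos [ 0.5343 -0.2645  0.0986] axes x,y,z [[0.77, -0.343, 0.537], [-0.407, -0.913, 0.0], [0.491, -0.219, -0.843]]
```

```bash
python3 inch.py '.05 0 0 -.002 0 0 0;.05 0 0 -.004 0 0 0;.05 0 0 -.006 0 0 0;.05 0 0 -.008 0 0 0;.05 0 0 -.01 0 0 0;.05 0 0 -.01 0 0 0;.05 0 0 0 0 0 0;.05 0 0 0 0 0 0' 35; python3 go.py .397 -.2 .14
python3 - <<'E'
from h import *
for n in("side","top"): cv2.imwrite(f"pics/{n}4.png",vision.camera(n))
a=cv2.imread("pics/side4.png")[105:255,265:405];b=cv2.imread("pics/top4.png")[150:300,310:450]
cv2.imwrite("pics/lift.png",cv2.resize(np.hstack([a,b]),None,fx=2.8,fy=2.8));print(probe_bus.state()["joint_positions"].round(2))
E
```

```text
t: 14.5
eef_pos: [0.5145, -0.2557, 0.1328]
orientation: [2.845, -0.605, 0.831]
wrist_force: [0.3, 0.2, -0.2]
grip_width: 0.145
gripper_force: 35.0
shift [-0.1057 -0.003  -0.076 ] rows 4 per row [-0.0264 -0.0008 -0.019 ] pos [ 0.5145 -0.2557  0.1328] axes x,y,z [[0.77, -0.343, 0.538], [-0.407, -0.913, 0.0], [0.492, -0.219, -0.843]]
[-0.54 -0.43  2.14  0.08  0.87  1.41]
```

View pics/lift.png

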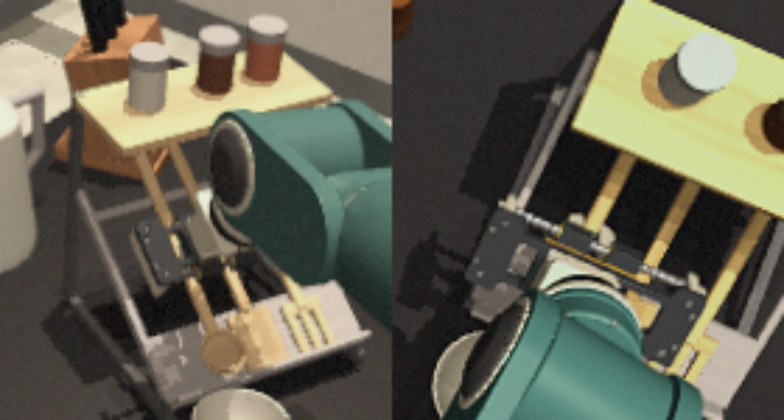

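The spoon has lifted parallel to the slope, its head clear of the tray (side crop (225,350)) and the turner and fork still in place. Next I draw it out horizontally to the rack's -x.

```bash
python3 inch.py '.05 -.0169 0 -.0107 0 0 0;.05 -.0169 0 -.0107 0 0 0;.05 -.0169 0 -.0107 0 0 0;.05 -.0169 0 -.0107 0 0 0;.05 -.0169 0 -.0107 0 0 0;.05 0 0 0 0 0 0;.05 0 0 0 0 0 0'; python3 go.py .38 -.19 .14; python3 -c "
from h import *;print(probe_bus.state()['joint_positions'].round(2))"
```

```text
t: 15.18
eef_pos: [0.4231, -0.215, 0.1318]
orientation: [2.845, -0.606, 0.83]
wrist_force: [0.2, -0.3, -1.0]
grip_width: 0.148
gripper_force: 35.0
shift [-0.0373 -0.0053 -0.0336] rows 2 per row [-0.0187 -0.0026 -0.0168] pos [ 0.4231 -0.215   0.1318] axes x,y,z [[0.77, -0.343, 0.538], [-0.407, -0.913, 0.0], [0.491, -0.219, -0.843]]
[-0.58 -0.73  2.32  0.1   0.99  1.38]
```

```bash
python3 inch.py '.05 -.0085 0 -.0053 0 0 0;.05 0 -.03 0 0 0 0;.05 0 -.03 0 0 0 0;.05 0 -.03 0 0 0 0;.05 0 -.03 0 0 0 0;.05 0 -.03 0 0 0 0;.05 0 -.03 0 0 0 0;.05 0 0 0 0 0 0'
python3 inch.py '.05 .0161 0 -.0253 0 0 0;.05 .0161 0 -.0253 0 0 0;.05 .0161 0 -.0253 0 0 0;.05 .0161 0 -.0253 0 0 0;.05 .0161 0 -.0253 0 0 0;.05 .0161 0 -.0253 0 0 0;.05 0 0 0 0 0 0'
python3 inch.py '.05 0 0 0 0 -.1 0;.05 0 0 0 0 -.1 0;.05 0 0 0 0 -.1 0;.05 0 0 0 0 -.1 0;.05 0 0 0 0 -.1 0;.05 0 0 0 0 -.067 0;.05 0 0 0 0 0 0'
python3 - <<'E'
from h import *
for n in("side","top"): cv2.imwrite(f"pics/{n}5.png",vision.camera(n))
cv2.imwrite("pics/lev.png",cv2.resize(np.hstack([cv2.imread("pics/side5.png")[:,100:480],cv2.imread("pics/top5.png")[:,100:480]]),None,fx=1.05,fy=1.05))
print(probe_bus.state()["joint_positions"].round(2))
E
```

```text
t: 15.85
eef_pos: [0.4894, -0.0419, 0.131]
orientation: [2.849, -0.599, 0.829]
wrist_force: [-0.3, 0.2, -0.8]
grip_width: 0.144
gripper_force: 35.0
t: 16.43
eef_pos: [0.4889, -0.0467, 0.3177]
orientation: [2.844, -0.606, 0.838]
wrist_force: [0.7, 0.1, 0.7]
grip_width: 0.147
gripper_force: 35.0
t: 17.02
eef_pos: [0.489, -0.0475, 0.3093]
orientation: [-3.072, 0.655, 0.011]
wrist_force: [0.1, -0.1, -1.2]
grip_width: 0.145
gripper_force: 35.0
[-0.15 -0.3   1.68 -0.    1.76  1.84]
```

View pics/lev.png

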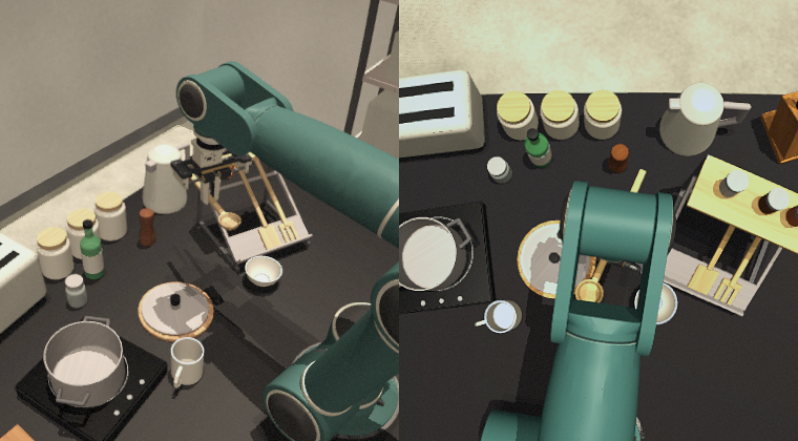

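The spoon is held about level, clear of the rack. Its head is near side px (318,209) and top px (280,276), and the handle end near top px (329,167). The lid sits centred on the trivet with the knob up. Next I measure how the spoon sits in the grip.

```bash
python3 - <<'E'
from h import *
s=probe_bus.state();tc=s["eef_pos"];M=R.from_rotvec(s["orientation"]).as_matrix();C={}
for n,roi in(("side",(306,196,332,222)),("top",(266,262,294,290))):
    h=cv2.cvtColor(cv2.imread(f"pics/{n}5.png"),cv2.COLOR_BGR2HSV);m=cv2.inRange(h,(8,60,50),(34,255,255))
    m=cv2.morphologyEx(m,cv2.MORPH_OPEN,cv2.getStructuringElement(2,(11,11)))
    c=biggest(m,roi);C[n]=cen(c);print(n,C[n],cv2.boundingRect(c))
p,g=tri(C["side"],C["top"]);print("head",p,g,"in tool",((p-tc)@M).round(4))
h=cv2.cvtColor(cv2.imread("pics/top5.png"),cv2.COLOR_BGR2HSV);m=cv2.inRange(h,(8,60,50),(34,255,255))
c=biggest(m,(310,155,345,192));e=c[np.argmin(c[:,1])];e2=c[c[:,1]==e[1]].mean(0);print("end px",cv2.boundingRect(c),e2)
q=plane("top",[e2],tc[2]+.025)[0];print("end",q,"in tool",((q-tc)@M).round(4), "len",np.linalg.norm(q[:2]-p[:2]))
E
```

```text
side [318.29512052 209.8324515 ] (308, 201, 22, 19)
top [279.41049869 279.06824147] (267, 269, 27, 19)
head [ 0.39352474 -0.00141575  0.32821151] 0.0035133789243594017 in tool [-0.1051 -0.003  -0.0181]
end px (320, 160, 16, 24) [330. 160.]
end [ 0.64606084 -0.10943739  0.33515409] in tool [ 0.1696 -0.0073 -0.025 ] len 0.27466918095961335
```

```bash
python3 - <<'E'
from h import *
s=probe_bus.state();tc=s["eef_pos"];M=R.from_rotvec(s["orientation"]).as_matrix()
for yt in(0,-.003):
    o,d=ray("side",[318.3,209.8]);o=(o-tc)@M;d=d[0]@M;t=(yt-o[1])/d[1];print("side head in tool",(o+t*d).round(4))
print("expected head px top",proj("top",tc+M@[-.102,0,-.026]),"side",proj("side",tc+M@[-.102,0,-.026]))
print("expected end px top",proj("top",tc+M@[.17,0,-.025]))
print("axes",M.T.round(3).tolist())
for d in(np.array([.489,.4075]),):
    x=M[:2,0]/np.linalg.norm(M[:2,0]);print("TCP goal xy",d-.02*x)
E
python3 inch.py '.05 0 0 0 0 0 0'
```

```text
side head in tool [-0.1037  0.     -0.0159]
side head in tool [-0.1083 -0.003  -0.0203]
expected head px top [[281.76295012 279.0167827 ]] side [[318.2473492  206.27174483]]
expected end px top [[333.21708738 161.15628712]]
axes [[0.913, -0.408, -0.0], [-0.408, -0.913, 0.0], [-0.0, -0.0, -1.0]]
TCP goal xy [0.47073646 0.41565127]
t: 17.2
eef_pos: [0.4875, -0.0465, 0.311]
orientation: [3.072, -0.653, 0.002]
wrist_force: [-0.1, 0.6, -0.8]
grip_width: 0.15
gripper_force: 35.0
```

```bash
python3 go.py .4707 .4157 .31
```

```text
shift [-0.2035 -0.4154  0.0007] rows 13 per row [-0.0157 -0.032   0.0001] pos [ 0.4875 -0.0465  0.311 ] axes x,y,z [[0.913, -0.407, 0.002], [-0.407, -0.913, 0.0], [0.001, -0.001, -1.0]]
```

```bash
python3 inch.py '.05 -.0145 -.0297 0 0 0 0;.05 -.0145 -.0297 0 0 0 0;.05 -.0145 -.0297 0 0 0 0;.05 -.0145 -.0297 0 0 0 0;.05 -.0145 -.0297 0 0 0 0;.05 -.0145 -.0297 0 0 0 0;.05 -.0145 -.0297 0 0 0 0'
python3 inch.py '.05 -.0145 -.0297 0 0 0 0;.05 -.0145 -.0297 0 0 0 0;.05 -.0145 -.0297 0 0 0 0;.05 -.0145 -.0297 0 0 0 0;.05 -.0145 -.0297 0 0 0 0;.05 -.0145 -.0297 0 0 0 0;.05 -.0145 -.0297 0 0 0 0;.05 0 0 0 0 0 0;.05 0 0 0 0 0 0'
python3 inch.py '.05 0 0 .03 0 0 0;.05 0 0 .03 0 0 0;.05 0 0 .03 0 0 0;.05 0 0 .03 0 0 0;.05 0 0 .01 0 0 0;.05 0 0 0 0 0 0;.05 0 0 0 0 0 0';python3 go.py .4707 .4157 .133
python3 - <<'E'
from h import *
for n in("side","top"): cv2.imwrite(f"pics/{n}6.png",vision.camera(n))
a=cv2.imread("pics/side6.png")[240:400,80:270];b=cv2.imread("pics/top6.png")[150:310,50:240]
cv2.imwrite("pics/over.png",cv2.resize(np.hstack([a,b]),None,fx=2.1,fy=2.1,interpolation=2))
print(probe_bus.state()["joint_positions"].round(2))
E
```

```text
t: 17.78
eef_pos: [0.4783, 0.1865, 0.3121]
orientation: [-3.072, 0.652, -0.005]
wrist_force: [0.8, 0.5, -0.6]
grip_width: 0.146
gripper_force: 35.0
t: 18.53
eef_pos: [0.4702, 0.4172, 0.3113]
orientation: [-3.073, 0.65, -0.002]
wrist_force: [-0.3, -0.8, -0.9]
grip_width: 0.148
gripper_force: 35.0
t: 19.12
eef_pos: [0.4714, 0.4156, 0.1831]
orientation: [-3.072, 0.654, -0.002]
wrist_force: [0.3, 0.4, 0.1]
grip_width: 0.146
gripper_force: 35.0
shift [-0.0007  0.0003  0.0501] rows 2 per row [-0.0003  0.0001  0.0251] pos [0.4714 0.4156 0.1831] axes x,y,z [[0.913, -0.407, 0.001], [-0.407, -0.913, -0.001], [0.001, 0.001, -1.0]]
[ 0.68  0.03  1.59 -0.    1.52  2.67]
```

View pics/over.png

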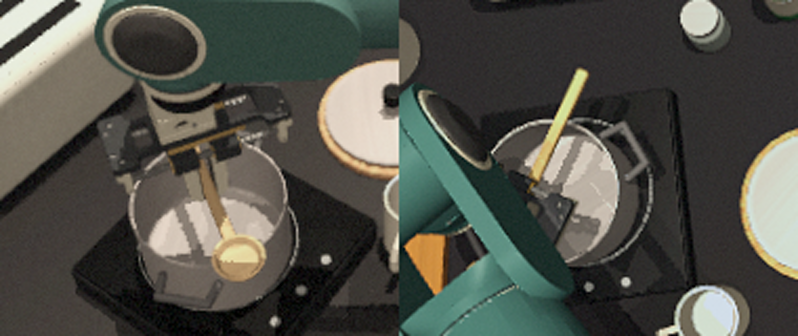

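```bash
python3 - <<'E'
from h import *
s=probe_bus.state();tc=s["eef_pos"];M=R.from_rotvec(s["orientation"]).as_matrix()
h=cv2.cvtColor(cv2.imread("pics/side6.png"),cv2.COLOR_BGR2HSV);m=cv2.inRange(h,(10,75,60),(32,255,255))
m=cv2.morphologyEx(m,cv2.MORPH_OPEN,cv2.getStructuringElement(2,(9,9)));c=biggest(m,(175,340,215,380));print("side head",cen(c),cv2.boundingRect(c),cv2.minEnclosingCircle(c.astype("f4")))
o,d=ray("side",[cen(c)]);o=(o-tc)@M;d=d[0]@M
for yt in(0,-.003): t=(yt-o[1])/d[1];print("head in tool",(o+t*d).round(4))
print("expected",proj("side",tc+M@[-.102,0,-.026]))
h=cv2.cvtColor(cv2.imread("pics/top6.png"),cv2.COLOR_BGR2HSV);m=cv2.inRange(h,(10,75,60),(34,255,255));c=biggest(m,(105,175,150,245))
r=cv2.minAreaRect(c);b=cv2.boxPoints(r);b=b[np.argsort(b[:,1])];e=b[:2].mean(0);print("end",e,"exp",proj("top",tc+M@[.17,0,-.025]))
o,d=ray("top",[e]);o=(o-tc)@M;d=d[0]@M
t=(.17-o[0])/d[0];print("end in tool, x=.17:",(o+t*d).round(4));t=(-.025-o[2])/d[2];print("end in tool, z:",(o+t*d).round(4))
E
```

```text
side head [193.04379562 368.23722628] (184, 363, 19, 11) ((193.0, 367.5), 9.12424373626709)
head in tool [-0.0993  0.      0.0127]
head in tool [-0.115 -0.003 -0.012]
expected [[191.64020611 359.44271188]]
end [138.03659 182.49474] exp [[138.08689502 182.86508462]]
end in tool, x=.17: [ 0.17    0.0046 -0.0377]
end in tool, z: [ 0.1708 -0.0005 -0.025 ]
```

```bash
python3 inch.py '.05 0 0 .015 0 0 0;.05 0 0 .012 0 0 0;.05 0 0 .006 0 0 0;.05 0 0 .003 0 0 0;.05 0 0 0 0 0 0;.05 0 0 0 0 0 0' 6
python3 inch.py '.05 0 0 .002 0 0 0;.05 0 0 .001 0 0 0;.05 0 0 0 0 0 0;.05 0 0 0 0 0 0'
python3 inch.py '.05 0 0 .001 0 0 0;.05 0 0 .001 0 0 0;.05 0 0 0 0 0 0;.05 0 0 0 0 0 0'
python3 -c "
from h import *;print(probe_bus.state()['ft_torque'])"
```

```text
t: 19.72
eef_pos: [0.4712, 0.416, 0.1455]
orientation: [3.073, -0.654, -0.0]
wrist_force: [0.5, 0.7, -0.2]
grip_width: 0.152
gripper_force: 6.0
t: 20.05
eef_pos: [0.4712, 0.416, 0.1426]
orientation: [-3.073, 0.654, -0.0]
wrist_force: [-0.2, 1.1, -0.9]
grip_width: 0.149
gripper_force: 6.0
t: 20.38
eef_pos: [0.4712, 0.416, 0.1405]
orientation: [-3.073, 0.654, -0.0]
wrist_force: [-0.3, -0.0, -0.4]
grip_width: 0.151
gripper_force: 6.0
[0.16176032 0.00213273 0.00128932]
```

```bash
python3 inch.py '.05 0 0 .001 0 0 0;.05 0 0 .001 0 0 0;.05 0 0 0 0 0 0'
python3 inch.py '.05 0 0 .001 0 0 0;.05 0 0 .001 0 0 0;.05 0 0 0 0 0 0'
python3 inch.py '.05 0 0 .001 0 0 0;.05 0 0 0 0 0 0;.05 0 0 0 0 0 0'
```

```text
t: 20.63
eef_pos: [0.4713, 0.416, 0.139]
orientation: [-3.072, 0.654, -0.001]
wrist_force: [-0.0, -0.3, 4.0]
grip_width: 0.149
gripper_force: 6.0
t: 20.88
eef_pos: [0.4714, 0.416, 0.1374]
orientation: [-3.072, 0.654, -0.001]
wrist_force: [-0.5, -2.2, 7.0]
grip_width: 0.147
gripper_force: 6.0
t: 21.13
eef_pos: [0.4714, 0.416, 0.1364]
orientation: [-3.072, 0.654, -0.001]
wrist_force: [-0.6, -2.4, 8.2]
grip_width: 0.15
gripper_force: 6.0
```

```bash
python3 inch.py '.05 0 0 .001 0 0 0;.05 0 0 0 0 0 0;.05 0 0 0 0 0 0' 4
python3 inch.py '.05 0 0 .001 0 0 0;.05 0 0 0 0 0 0;.05 0 0 0 0 0 0'
python3 -c "
from h import *;print(probe_bus.state()['ft_torque'])
for n in P: cv2.imwrite(f'pics/{n}7.png',vision.camera(n))"
```

```text
t: 21.38
eef_pos: [0.4714, 0.416, 0.1351]
orientation: [-3.072, 0.654, -0.001]
wrist_force: [-0.6, -2.0, 5.1]
grip_width: 0.15
gripper_force: 4.0
t: 21.63
eef_pos: [0.4713, 0.416, 0.1341]
orientation: [-3.072, 0.654, -0.001]
wrist_force: [0.3, -0.9, 4.5]
grip_width: 0.149
gripper_force: 4.0
[-0.16524024  0.0472793  -0.02977622]
```

```bash
python3 inch.py '.17 0 0 0 0 0 0;.18 0 0 0 0 0 0;.2 0 0 0 0 0 0;.25 0 0 0 0 0 0;.3 0 0 0 0 0 0;.4 0 0 0 0 0 0;.4 0 0 0 0 0 0;.4 0 0 0 0 0 0'
python3 inch.py '.4 0 0 -.01 0 0 0;.4 0 0 -.02 0 0 0;.4 0 0 -.03 0 0 0;.4 0 0 -.035 0 0 0;.4 0 0 -.035 0 0 0;.4 0 0 -.035 0 0 0;.4 0 0 0 0 0 0'
python3 inch.py '.4 0 .035 0 0 0 0;.4 0 .035 0 0 0 0;.4 0 .035 0 0 0 0;.4 0 .035 0 0 0 0;.4 0 .035 0 0 0 0;.4 0 .035 0 0 0 0;.4 0 .035 0 0 0 0;.4 0 .035 0 0 0 0;.4 0 .035 0 0 0 0;.4 0 0 0 0 0 0'
python3 - <<'E'
from h import *
for n in("side","top"): cv2.imwrite(f"pics/{n}8.png",vision.camera(n))
a=cv2.imread("pics/side8.png")[200:400,90:330];b=cv2.imread("pics/top8.png")[150:350,70:310]
cv2.imwrite("pics/fin.png",cv2.resize(np.hstack([a,b]),None,fx=1.66,fy=1.66,interpolation=2))
E
```

```text
t: 22.4
eef_pos: [0.4711, 0.416, 0.1334]
orientation: [3.073, -0.654, -0.0]
wrist_force: [0.7, 0.6, 0.3]
grip_width: 0.399
gripper_force: 0.0
t: 22.98
eef_pos: [0.4719, 0.4166, 0.3073]
orientation: [-3.065, 0.652, -0.01]
wrist_force: [0.5, -0.9, 1.1]
grip_width: 0.4
gripper_force: 0.0
t: 23.82
eef_pos: [0.3412, 0.1249, 0.3001]
orientation: [-3.071, 0.658, -0.005]
wrist_force: [-0.7, 0.4, 0.4]
grip_width: 0.401
gripper_force: 0.0
```

View pics/fin.png

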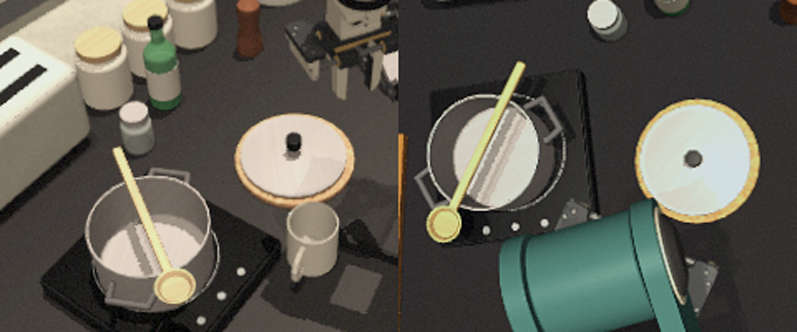

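The spoon lies hollow up across the pan and the lid is on the trivet, knob up. A numeric check follows.

```bash
python3 - <<'E'
from spoon import *
I={n:cv2.imread(f"pics/{n}8.png") for n in P}
f=lambda n,x,y:(x/1.66+(90 if n=="side" else 70-240),y/1.66+(200 if n=="side" else 150))
E={};H={}
for n,he,en in(("side",(174,286),(118,149)),("top",(443,223),(521,64))):
    h=np.array(f(n,*he));e=np.array(f(n,*en));m=cv2.inRange(cv2.cvtColor(I[n],cv2.COLOR_BGR2HSV),(10,75,60),(36,255,255))
    x0,y0=np.minimum(h,e).astype(int)-16;x1,y1=np.maximum(h,e).astype(int)+16
    c=biggest(m,(x0,y0,x1,y1));d=(e-h)/np.linalg.norm(e-h);s=c@d;E[n]=c[s>s.max()-1.5].mean(0)
    k=np.zeros_like(m);cv2.drawContours(k,[c.reshape(-1,1,2)],-1,255,-1);k=cv2.morphologyEx(k,2,cv2.getStructuringElement(2,(11,11)));H[n]=cen(biggest(k,(x0,y0,x1,y1)))
    print(n,H[n],E[n])
    a,b=plane(n,[H[n]],.159)[0],plane(n,[E[n]],.157)[0];u=(b-a)/np.linalg.norm(b-a);mid=b-.15*u;r=mid-[.489,.4075,.157]
    print(" head",a.round(4),"end",b.round(4),"len",np.linalg.norm(b-a).round(4),"mid along",round(r@u,4),"across",round(r[0]*-u[1]+r[1]*u[0],4))
print("head tri",tri(H["side"],H["top"]),"end tri",tri(E["side"],E["top"]))
for n,roi in(("side",(225,262,310,330)),("top",(205,200,305,290))):
    g=cv2.cvtColor(I[n],6);x=proj(n,[.4857,.0869,.053])[0].astype(int);k=cen(biggest((g<75).astype("uint8"),(x[0]-9,x[1]-9,x[0]+10,x[1]+10)));E[n]=k
print("knob",tri(E["side"],E["top"]))
# pan rim shift between picture 2 and 8 (top, side)
for n in P:
    a=cv2.cvtColor(cv2.imread(f"pics/{n}2.png"),6);x,y=proj(n,[.45,.36,.12])[0].astype(int) if 0 else proj(n,[.489,.3175,.12])[0].astype(int)
    w=16;t=a[y-w:y+w,x-w:x+w];b=cv2.cvtColor(I[n],6)[y-w-6:y+w+6,x-w-6:x+w+6];r=cv2.minMaxLoc(cv2.matchTemplate(b,t,5));print(n,"pan shift px",np.array(r[3])-6,round(r[1],3))
E
```

```text
side [195.17219153 372.73848987] [191.         364.27272727]
 head [0.3758 0.4571 0.159 ] end [0.3998 0.4472 0.157 ] len 0.026 mid along -0.2474 across 0.0029
top [ 97.04594468 284.42522269] [143.85714286 187.42857143]
 head [0.3786 0.4606 0.159 ] end [0.6264 0.349  0.157 ] len 0.2718 mid along -0.0007 across 0.0031
head tri (array([0.37690549, 0.45859202, 0.16051486]), np.float64(0.004163257713715736)) end tri (array([ 0.60361993,  0.38469871, -0.07154706]), np.float64(0.15365295122243128))
knob (array([0.47756146, 0.08946247, 0.06022237]), np.float64(0.007419251792297961))
side pan shift px [0 0] 0.997
top pan shift px [0 0] 0.999
```

```bash
python3 -c "
from cell import robot, vision, probe_bus, ticket;print(ticket.hand_in())"
```

```text
the job is handed in; nothing more can be done
None
```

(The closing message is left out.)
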